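Set the tool tester's speed drum to 4

ROBOT

A 6-joint arm with a two-finger parallel gripper is mounted at the origin on the work surface. World frame = base frame: x ahead of the robot, y to its left, z up, the work surface at z = 0. Lengths are in m, angles in rad, forces in N, time in s.
With the tool pointing down it reaches from about 0.375 to 0.9 m from the base axis. Payload 3.1 kg.
Tool frame: the origin (TCP) lies at the very end of the fingers, on their centre line; the grasp point (between the pads) lies 19 mm behind it; z points along the fingers, y is the line along which they close (so a half turn about z gives the same grasp; the last joint's range is limited). The gripper opens to 87 mm and grips with 3 to 60 N. Pads are 19 mm wide; open, the fingers measure 117 mm over their backs; the gripper's body (75 mm by 190 mm) begins 51 mm behind the grasp point.
Start: joints at [-1.5, 0.527, 1.433, -0, 1.181, -0.178], TCP at [0.155, -0.606, 0.223] pointing down, gripper open.
Joint ranges: [-3.08, 3.08], [-0.75, 2.2], [0.22, 2.44], [-1.43, 4.57], [0, 2.65], [-2.85, 2.85]. Speed limits (rad/s): [2.79, 2.79, 3.14, 3.14, 3.14, 3.14].

INTERFACE

Orientations are given as a unit quaternion [x, y, z, w].
In Python, from rig import robot gives the robot as it stands. The module is installed in compiled form; this text tells all that it offers.
- The arm moves only by the tool servo_tool, never from a script. Its argument "rows" is one flat list of numbers, 5 for each row, row after row: the closure, from -1 (fully open) to 1 (shut), so that 0 is half open, then the shift along the tool's x, y, z in m, then the turn about the tool's z in degrees. A call has 1 to 5 rows; each row shifts and turns the commanded pose from where the row before left it, along the tool's axes as they then stand; what a row does not reach is not made up. A row lasts 1/12 s, in which the tool goes at most 41.7 mm and 7.16 degrees, less where a joint would pass 70% of its speed; a pose out of reach is approached as far as the arm can. A call with a gripper value outside its range is refused whole. The fingers move at their own pace and stop on an object; "newtons" is the grip in N (left out, the last holds). Time passes only in rows, so rows that do not move let the fingers close. It gives the time, the measured TCP pose, the force, the opening and the grip force at its end, in the units of the state.
- robot.get_obs(): the state, without advancing time (a new reading comes with each control period).
- robot.camera(name): name is "scene" or "top"; returns a dict with "pixels" (384x512x3 uint8, red, green, blue), "intrinsics" (3x3 intrinsics, pixels), "rvec" (rotation vector, rad) and "tvec" (3), from world to camera coordinates, as OpenCV has them. Camera axes: x right, y down, z forward; pixel columns grow to the right and rows downward; lengths in m; the calibration is good to about 2 mm. A picture is of the moment at which its call begins. There is no depth.
- robot.hand_in(): hands the job in; it is judged then, once.
Trained networks look in a picture, given as the dict that the camera call returned (one of the last four; its "shot" number tells which), for a name from the list of things; names that differ only in an ending like _2 or _b are one class to them, and where a whole thing is asked for, a point or a joint stands for the part that bears it (a point fixed in the world has none). Each returns a list of dicts, best first, with "score" (0 to 1); they miss things now and then, are a little off and sometimes report something else, mostly with a low value. They report only what shows in the picture. A call takes as long as a camera call.
- robot.spot_in(picture, query): "at" ([x, y, z] in m, in world coordinates, good to about 4 mm: the middle of the surface that is visible of it).
- robot.outline_of(picture, query): "region" (384x512 bool, what is visible of it).
- robot.place_of(picture, query): "at" ([x, y, z] in m, in world coordinates, good to about 4 mm: a listed point, or the origin of a listed thing).
The state is a dict: "time": time; "q": joint angles; "joint_velocities": joint speeds; "joint_torque": joint torques, N m; "position": TCP position; "tool_rot": TCP orientation; "ft_force": force on the tool from outside, world axes, zero at the start; "moment": the same for the moment, N m; "grip_width": finger opening in m; "grip_force": force on a finger pad.
Only numpy, scipy, OpenCV 4.12 (cv2) and the standard library are available. Lean on these libraries where they do the work, as an engineer would, in place of code of your own. Each camera call takes 0.05 s, during which the arm holds its last target. There are 200 camera calls.

TASK

On the green bench tester, slide the small metal cover fully off the rubber-tyred wheel, roll the wheel with a fingertip until the number 4 stands centred between the two white marks of the window, then slide the cover fully back over the wheel. The wheel sits on a sprung bearing of uncertain height: press it only as hard as it takes to roll it (about 10 N; more than 18 N spoils it). Leave the tools, tin and disc lying around the tester where they are.

Things in the scene. Friction and masses are not known exactly. Their poses are not given: they have to be found in the camera images.
- setter: The tester: green sheet-metal box fixed to the bench, 150 mm (x) by 190 mm (y, from -105 to +85), flat lid 95 mm high. Origin on the bench under the centre of the rubber wheel; x points from the front panel (dark socket, switch; robot side) to the back, y along the axle towards the window, z up. On the lid: bare lid at y -105 to -25, wheel y -18 to 18, dark window housing y 30 to 76.
- wheel_top (a point): Nominal top of the rubber wheel, fixed in the tester 116 mm above the bench, mid width. Wheel: rubber-tyred cylinder, radius 48 mm, 36 mm wide, axle level along the tester's y, standing about 21 mm out of the lid. Its bearing is worn: the REAL top lies anywhere from 8 mm below to 8 mm above this point, and must be felt for.
- bearing: The wheel's bearing block inside the tester (not visible), origin at the nominal axle centre, 68 mm above the bench, below wheel_top. The wheel hangs on it by a spring: pressed, it yields straight down about 1 mm per 8 N, up to 6 mm. Forces on the wheel count as forces on this block.
- drum (a joint): Angle (rad) of the wheel and the white number drum on its axle. Black numbers 1 to 8, 0.785 rad (38 mm at the tyre) apart; n is centred in the window at (n-1)*0.785, so 4 at 2.356. Grows as the wheel's top is drawn to the front panel (tester's -x), bringing higher numbers. Stops at -0.3 and 5.8. About 4 N at the tyre turns it; it stays where left.
- window (a point): Centre of the window, a 30 x 32 mm (x, y) opening in the dark housing beside the wheel (x -54 to 54, y 30 to 76 of the tester), its top 119 mm above the bench; white marks at its +y and -y edges show the middle. Numbers are read from above, their tops away from the front panel.
- cover (a joint): Travel of the sliding cover (m): 0 = fully over the wheel, 0.07 = fully off, both at a stop. It slides to the tester's -y, about 2 N of friction, and stays where left. An aluminium arch, 106 mm along x, 50 mm along y, open on both y sides, centred over the wheel when shut, top 130 mm above the bench.
- cover_fin (a point): Middle of the top edge of the black fin on the cover, by which it is pushed or gripped: 32 mm along the tester's x, 10 mm thick along y, standing 24 mm up from the cover's top, its top edge 154 mm above the bench; centred on the cover.
- disc: Bystander: dark flat ring-shaped grinding disc, 115 mm across, 6 mm thick, lying beside the tester. Origin under its centre.
- tin: Bystander: standing tin, 70 mm across, 90 mm high. Origin under its centre.
- spanner: Bystander: steel spanner lying on the bench, origin under its middle, along its x.
- driver: Bystander: screwdriver lying on the bench, origin under its middle, along its x.

How it is judged:
On the way, in this order (a step that is already met when the one before it is completed fails the run):
1. the cover is slid off the wheel (value of joint cover above 0.06 m), for 0.1 s.
2. with the cover off, the number 4 stands still in the window (value of joint drum between 2.226 and 2.486 rad and velocity of joint drum between -0.05 and 0.05 rad/s and value of joint cover above 0.05 m), for 0.3 s.
At the end, for the whole second after the job is handed in: The drum stands still with 4 in the window (joint drum within 0.13 rad, 5 mm at the numbers, of 2.356) and the cover is back over the wheel (within 7 mm of its closed stop) (value of joint drum between 2.226 and 2.486 rad and velocity of joint drum between -0.05 and 0.05 rad/s and value of joint cover below 0.007 m); the robot touches nothing.
It fails at once if the wheel is pressed with more than 18 N (contact force between any of the fingers, the arm and bearing above 18 N).
It fails at once if the disc is moved more than 30 mm (distance of disc from where it was at the start of the episode above 0.03 m).
It fails at once if the tin is moved more than 30 mm (distance of tin from where it was at the start of the episode above 0.03 m).
It fails at once if the spanner is moved more than 30 mm (distance of spanner from where it was at the start of the episode above 0.03 m).
It fails at once if the driver is moved more than 30 mm (distance of driver from where it was at the start of the episode above 0.03 m).
It also fails if it takes over 58 s, if anything falls off the work surface, if the arm or the gripper's body presses on something with over 40 N, if the wrist force passes 120 N, or if a joint passes its speed limit or range.

## Working session

There is one attempt and no reset: what is moved stays moved. The work goes in short steps, Python scripts to look and compute and a tool call to move; the robot and the scene stay as the last step left them, time stands still between calls to the robot, and variables do not carry over. Pictures are saved under pics/ and viewed, at most 10 in all, crops included, and the job is handed in when it is done.

Besides the shell and the picture viewer there is one more tool, called as name(argument=value, ...), one argument or row to a line, values as JSON. servo_tool: Moves the arm, as the interface text tells. Its arguments: {"type":"object","properties":{"rows":{"type":"array","items":{"type":"number"}},"newtons":{"type":"number"}},"required":["rows"]}

```bash
mkdir -p pics
python3 - <<'E'
from rig import robot
import cv2,numpy as np
o=robot.get_obs();print(o['time'],o['position'],o['tool_rot'],o['ft_force'],o['grip_width'])
ims=[]
for c in ("scene","top"):
    p=robot.camera(c);ims.append(p['pixels'][:,:,::-1])
    for q in ("setter","wheel_top","window","cover_fin","tin","disc","spanner","driver"):
        r=robot.place_of(p,q); print(c,q,[(np.round(a['at'],3),round(a['score'],2)) for a in r[:2]])
    print(np.round(p['intrinsics'],1).tolist(),cv2.Rodrigues(p['rvec'])[0].round(2).tolist(),p['tvec'])
cv2.imwrite('pics/a.png',cv2.resize(np.vstack(ims),(400*1,600)) if 0 else np.hstack([cv2.resize(i,(400,300)) for i in ims]))
cv2.imwrite('pics/top.png',cv2.resize(ims[1],(800,600)))
E
```

```text
0.0 [ 0.15447358 -0.60486551  0.22157745] [ 9.92207491e-01  1.24591912e-01  3.46864129e-05 -1.07199069e-03] [-0.36025263  0.28333706 -0.60118407] 0.08697253533953923
scene setter [(array([ 0.576,  0.072, -0.006]), 0.94)]
scene wheel_top [(array([0.572, 0.065, 0.114]), 0.87)]
scene window [(array([0.566, 0.125, 0.12 ]), 0.69), (array([0.576, 0.068, 0.152]), 0.48)]
scene cover_fin [(array([0.576, 0.069, 0.156]), 0.95)]
scene tin [(array([0.706, 0.216, 0.003]), 0.68)]
scene disc [(array([0.566, 0.245, 0.   ]), 0.83)]
scene spanner [(array([ 0.607, -0.111,  0.004]), 0.81)]
scene driver [(array([ 0.745, -0.006, -0.004]), 0.55)]
[[451.1, 0.0, 251.9], [0.0, 451.1, 185.4], [0.0, 0.0, 1.0]] [[0.81, 0.59, -0.02], [0.34, -0.49, -0.81], [-0.49, 0.64, -0.59]] [-0.52551423 -0.09001079  1.4567935 ]
top setter [(array([0.572, 0.073, 0.001]), 0.66), (array([ 0.75 , -0.008,  0.002]), 0.38)]
top wheel_top [(array([0.571, 0.071, 0.111]), 0.92)]
top window [(array([0.568, 0.125, 0.124]), 0.67)]
top cover_fin [(array([0.576, 0.066, 0.152]), 0.9)]
top tin [(array([ 0.709,  0.218, -0.   ]), 0.71)]
top disc [(array([0.561, 0.241, 0.   ]), 0.69)]
top spanner [(array([ 0.606, -0.115, -0.   ]), 0.81)]
top driver [(array([ 0.752, -0.008, -0.002]), 0.68)]
[[352.6, 0.0, 252.8], [0.0, 352.6, 192.5], [0.0, 0.0, 1.0]] [[-0.01, -1.0, -0.03], [-0.98, 0.02, -0.19], [0.19, 0.03, -0.98]] [0.07590987 0.61789295 0.80125439]
```

View pics/top.png

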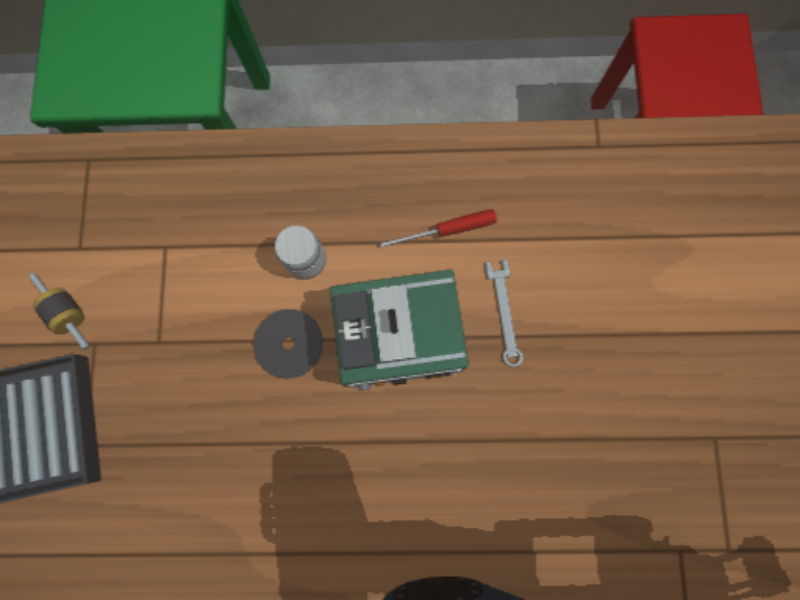

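View pics/a.png

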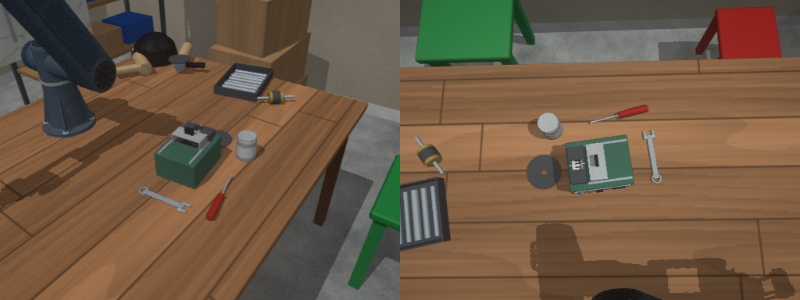

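Run:
```python
from rig import robot
import cv2,numpy as np
p=robot.camera("top");
# rectify lid plane z=0.119 & fin etc.
for q in ("window","setter","cover_fin"):
    r=robot.outline_of(p,q)
    if r:
        m=r[0]['region'].astype(np.uint8);c=max(cv2.findContours(m,0,2)[0],key=cv2.contourArea)
        print(q,r[0]['score'],cv2.minAreaRect(c),cv2.boundingRect(c))
R=cv2.Rodrigues(p['rvec'])[0]
W=[]
for x,y in ((.44,-.06),(.44,.18),(.70,.18),(.70,-.06)): W.append([x,y,.095])
px=cv2.projectPoints(np.array(W),p['rvec'],p['tvec'],p['intrinsics'],None)[0][:,0]
# picture: x right = -y (2.4px/mm), up = +x
s=2500
dst=np.array([[(.18-y)*s,(.70-x)*s] for x,y,_ in W],np.float32)
H=cv2.getPerspectiveTransform(px.astype(np.float32),dst)
cv2.imwrite('pics/lid.png',cv2.warpPerspective(p['pixels'][:,:,::-1],H,(600,600),flags=cv2.INTER_CUBIC))
```

```text
window 0.96 ((253.7803192138672, 211.26222229003906), (69.66929626464844, 83.02407836914062), 80.96051788330078) (211, 173, 89, 78)
setter 0.59 ((254.48060607910156, 211.2525634765625), (69.2452621459961, 83.07344055175781), 82.50414276123047) (211, 174, 88, 76)
cover_fin 0.63 ((251.01156616210938, 206.57513427734375), (49.03844451904297, 22.960634231567383), 81.25383758544922) (237, 182, 29, 50)
```

View lid.

The top view shows the tester centred near (400,328), turned by about 7°. The fin is at (393,320), the window at (354,330) and the bare lid to its right. The spanner is at (505,315), the driver at (440,230), the tin at (300,252) and the disc at (288,343).

View pics/lid.png

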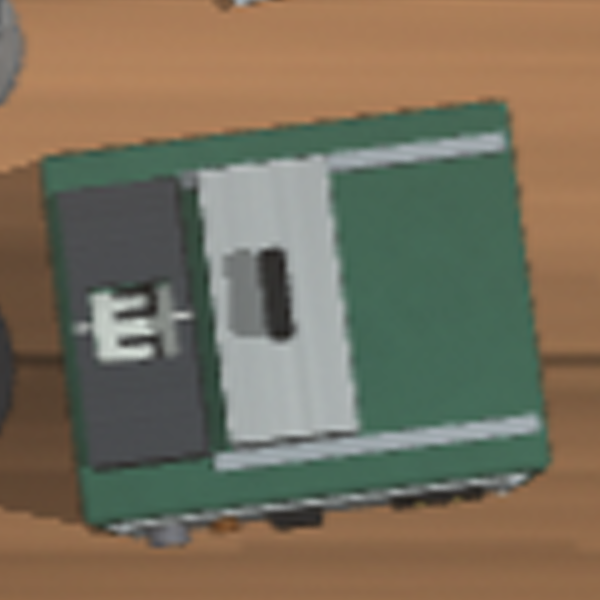

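The rectified lid has corners (43,158), (507,102), (550,465) and (88,525). That gives 187 x 146 mm (190 x 150 expected), a yaw of about 7°, and an origin near (0.574, 0.069). Next I'll read the number and plan the approach.

```bash
cat > h.py <<'E'
from rig import robot
import cv2,numpy as np
from scipy.spatial.transform import Rotation as Ro
YAW=np.radians(7.0); O=np.array([.574,.069,0])
T=Ro.from_euler('z',YAW)
def w(p): return O+T.apply(p)
def tester(p): return T.inv().apply(np.asarray(p)-O)
def st():
    o=robot.get_obs(); r=Ro.from_quat(o['tool_rot'])
    print('t',round(o['time'],2),'tester',(1e3*tester(o['position'])).round(1),'F',T.inv().apply(o['ft_force']).round(2),'yaw',np.degrees(np.arctan2(*r.as_matrix()[1::-1,0])).round(2),'wid',round(o['grip_width']*1e3,1),'gf',o['grip_force'])
    return o,r
def delta(p):
    o,r=st(); print('tool shift mm',(1e3*r.inv().apply(w(np.array(p)/1e3)-o['position'])).round(1))
def win(c,h=.112,s=6000):
    p=robot.camera(c); L=np.array([[-27,28],[-27,78],[27,78],[27,28]])
    px=cv2.projectPoints(np.array([w([a/1e3,b/1e3,h]) for a,b in L]),p['rvec'],p['tvec'],p['intrinsics'],None)[0][:,0].astype(np.float32)
    dst=np.array([[(78-b)*6,(27-a)*6] for a,b in L],np.float32)
    return cv2.warpPerspective(p['pixels'][:,:,::-1],cv2.getPerspectiveTransform(px,dst),(300,324),flags=cv2.INTER_CUBIC)
E
python3 - <<'E'
from h import *
cv2.imwrite('pics/w1.png',np.hstack([win('top'),win('scene')]))
o,r=st()
print(w([0,0,.23]))
r2=Ro.from_matrix(np.array([[np.cos(YAW),np.sin(YAW),0],[np.sin(YAW),-np.cos(YAW),0],[0,0,-1]]))
print(r2.inv().apply(w([0,0,.223])-o['position']))
E
```

```text
t 1.2 tester [-498.5 -618.4  222.6] F [ 0.15 -0.16 -0.06] yaw 14.31 wid 87.0 gf 0.0
[0.574 0.069 0.23 ]
[ 4.98538970e-01 -6.18433794e-01 -4.45484203e-04]
```

View pics/w1.png

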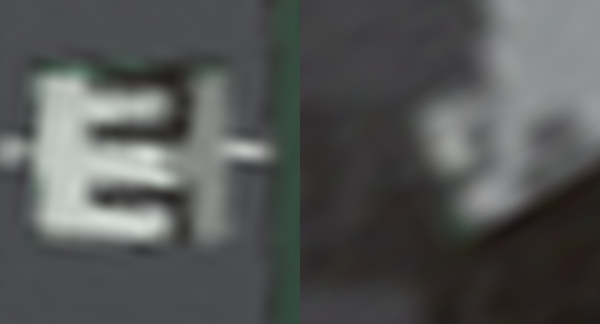

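Black strokes on white form a 3: bars at rows ~70, 130 and 197, with the spine at column 180. It sits about 3 mm towards +x, so the drum is at about 1.49. I need roughly +0.87 rad, or about 42 mm of tyre towards the front. Now moving in.

servo_tool(
  rows=[-1, 0, 0, 0, 3.7, -1, 0, 0, 0, 3.6, -1, 0.02, -0.025, 0, 0, 0, 0.024, -0.03, 0, 0, 0, 0.024, -0.03, 0, 0],
)

```text
time: 1.62
position: [0.2117, -0.5124, 0.2223]
tool_rot: [0.998, 0.06, 0.0, 0.0]
ft_force: [0.3, -0.5, 0.1]
grip_width: 0.0801
grip_force: 0.0
```

servo_tool(
  rows=[0, 0.024, -0.03, 0, 0, 0, 0.024, -0.03, 0, 0, 0, 0.024, -0.03, 0, 0, 0, 0.024, -0.03, 0, 0, 0, 0.024, -0.03, 0, 0],
)

```text
time: 2.03
position: [0.3131, -0.3479, 0.2228]
tool_rot: [0.998, 0.061, 0.0, 0.0]
ft_force: [0.9, -0.4, -0.2]
grip_width: 0.0491
grip_force: 0.0
```

servo_tool(
  rows=[0, 0.024, -0.03, 0, 0, 0, 0.024, -0.03, 0, 0, 0, 0.024, -0.03, 0, 0, 0, 0.024, -0.03, 0, 0, 0, 0.024, -0.03, 0, 0],
)

```text
time: 2.45
position: [0.414, -0.1843, 0.2229]
tool_rot: [0.998, 0.061, 0.0, 0.0]
ft_force: [0.7, -0.6, -0.0]
grip_width: 0.0438
grip_force: 0.0
```

servo_tool(
  rows=[0, 0.024, -0.03, 0, 0, 0, 0.024, -0.03, 0, 0, 0, 0.024, -0.03, 0, 0, 0, 0.024, -0.03, 0, 0, 0, 0, 0, 0, 0],
)

```text
time: 2.87
position: [0.4969, -0.0498, 0.223]
tool_rot: [0.998, 0.064, 0.002, -0.001]
ft_force: [-0.1, -0.4, -0.4]
grip_width: 0.0433
grip_force: 0.0
```

Run:
```python
from h import *
delta([0,0,200])
p=robot.camera('top'); q=robot.camera('scene')
for n,x in (('t',p),('s',q)):
  for k in ('cover_fin','wheel_top'):
    r=robot.place_of(x,k); print(n,k,[(tester(a['at']).round(4),a['score']) for a in r[:1]])
```

```text
t 2.87 tester [ -91.  -108.6  223. ] F [-0.14 -0.42 -0.39] yaw 7.38 wid 43.3 gf 0.0
tool shift mm [  91.6 -107.9   23.5]
t cover_fin [(array([-0.0002, -0.0015,  0.1516]), 0.59)]
t wheel_top [(array([-0.0029,  0.0021,  0.1128]), 0.65)]
s cover_fin [(array([-0.    ,  0.0014,  0.1548]), 0.67)]
s wheel_top [(array([-0.0029,  0.0002,  0.1138]), 0.66)]
```

servo_tool(
  rows=[0, 0.024, -0.028, 0, 0, 0, 0.024, -0.028, 0, 0, 0, 0.024, -0.028, 0, 0, 0, 0.02, -0.024, 0, 0.3, 0, 0, 0, 0, 0],
)

```text
time: 3.58
position: [0.5751, 0.0659, 0.2228]
tool_rot: [0.998, 0.059, 0.002, -0.001]
ft_force: [0.5, -0.8, 0.2]
grip_width: 0.0434
grip_force: 0.0
```

servo_tool(
  rows=[0, 0, 0, 0.02, 0, 0, 0, 0, 0.02, 0, 0, 0, 0, 0.02, 0, 0, 0, 0, 0.02, 0, 0, 0, 0, 0, 0],
)

```text
time: 4.0
position: [0.5685, 0.0617, 0.139]
tool_rot: [0.998, 0.057, -0.004, -0.0]
ft_force: [0.3, 0.3, -0.3]
grip_width: 0.0437
grip_force: 0.0
```

Run:
```python
from h import *
delta([0,0,137])
```

```text
t 4.0 tester [ -6.3  -6.6 139. ] F [ 0.37  0.23 -0.33] yaw 6.57 wid 43.7 gf 0.0
tool shift mm [ 6.3 -6.7  1.9]
```

servo_tool(
  rows=[0, 0, 0, 0, 0, 0, 0, 0, 0, 0],
)

```text
time: 4.17
position: [0.5725, 0.0622, 0.1434]
tool_rot: [0.998, 0.058, 0.001, 0.0]
ft_force: [0.3, 0.3, 0.5]
grip_width: 0.0437
grip_force: 0.0
```

Run:
```python
from h import *
delta([0,0,137])
```

```text
t 4.17 tester [ -2.3  -6.5 143.4] F [0.33 0.22 0.51] yaw 6.62 wid 43.7 gf 0.0
tool shift mm [ 2.2 -6.6  6.4]
```

servo_tool(
  rows=[0, 0.001, -0.003, 0.003, -0.2, 0, 0.001, -0.003, 0.003, -0.2, 1, 0, 0, 0, 0, 1, 0, 0, 0, 0, 1, 0, 0, 0, 0],
  newtons=15,
)

```text
time: 4.58
position: [0.5734, 0.0698, 0.1369]
tool_rot: [0.998, 0.062, 0.0, 0.0]
ft_force: [0.4, -0.0, -0.0]
grip_width: 0.0306
grip_force: 0.0
```

servo_tool(
  rows=[1, 0, 0, 0, 0, 1, 0, 0, 0, 0, 1, 0, 0, 0, 0],
)

```text
time: 4.83
position: [0.5734, 0.0692, 0.1367]
tool_rot: [0.998, 0.062, 0.0, 0.001]
ft_force: [0.3, -2.3, 0.0]
grip_width: 0.0115
grip_force: 1.1
```

Run:
```python
from h import *
delta([0,0,137])
```

```text
t 4.83 tester [ -0.6   0.2 136.7] F [-0.01 -2.33  0.02] yaw 7.14 wid 11.5 gf 1.1244309693574905
tool shift mm [ 0.6  0.2 -0.3]
```

servo_tool(
  rows=[1, 0, 0, 0, 0, 1, 0, 0, 0, 0, 1, 0, 0.01, 0, 0, 1, 0, 0.01, 0, 0, 1, 0, 0.01, 0, 0],
)

```text
time: 5.25
position: [0.577, 0.0396, 0.1367]
tool_rot: [0.998, 0.062, -0.0, -0.001]
ft_force: [-0.4, 2.9, 1.3]
grip_width: 0.0097
grip_force: 15.0
```

servo_tool(
  rows=[1, 0, 0.01, 0, 0, 1, 0, 0.01, 0, 0, 1, 0, 0.008, 0, 0, 1, 0, 0.006, 0, 0, 1, 0, 0, 0, 0],
)

```text
time: 5.67
position: [0.5814, 0.0037, 0.1367]
tool_rot: [0.998, 0.062, -0.0, 0.001]
ft_force: [-0.3, -2.7, 3.4]
grip_width: 0.0098
grip_force: 15.0
```

Run:
```python
from h import *
delta([0,-70,137])
```

```text
t 5.67 tester [ -0.6 -65.7 136.7] F [-0.66 -2.68  3.4 ] yaw 7.06 wid 9.8 gf 15.000743418931961
tool shift mm [ 0.6  4.3 -0.3]
```

servo_tool(
  rows=[1, 0, 0.002, 0, 0, 1, 0, 0.002, 0, 0, 1, 0, 0.001, 0, 0, 1, 0, 0, 0, 0, 1, 0, 0, 0, 0],
)

```text
time: 6.08
position: [0.5817, 0.0012, 0.1366]
tool_rot: [0.998, 0.062, -0.0, 0.0]
ft_force: [-0.7, 0.2, 3.4]
grip_width: 0.0094
grip_force: 15.0
```

Run:
```python
from h import *
delta([0,-70,137])
```

```text
t 6.08 tester [ -0.6 -68.2 136.6] F [-0.65  0.28  3.44] yaw 7.15 wid 9.4 gf 15.000966042280197
tool shift mm [ 0.6  1.8 -0.4]
```

servo_tool(
  rows=[1, 0, 0.001, 0, 0, 1, 0, 0.001, 0, 0, 1, 0, 0, 0, 0, 1, 0, 0, 0, 0],
)

```text
time: 6.42
position: [0.5817, 0.0009, 0.1366]
tool_rot: [0.998, 0.062, -0.0, -0.001]
ft_force: [-0.3, 6.1, 5.5]
grip_width: 0.0099
grip_force: 15.0
```

Run:
```python
from h import *
delta([0,-70,137])
r=robot.place_of(robot.camera('scene'),'cover_fin'); print([tester(a['at']).round(4) for a in r[:1]])
```

```text
t 6.42 tester [ -0.6 -68.6 136.6] F [0.41 6.14 5.53] yaw 7.09 wid 9.9 gf 15.005130171775818
tool shift mm [ 0.6  1.4 -0.4]
[array([ 0.0028, -0.0666,  0.1547])]
```

The stop is felt at y = -68.6, so the cover is fully off and the wheel centre is at y ≈ +1.4 in my frame. Next I release, rise and go over the wheel.

servo_tool(
  rows=[0.3, 0, -0.002, 0, 0, 0.3, 0, 0, 0, 0, 0.3, 0, 0, 0, 0, 0.3, 0, 0, -0.015, 0, 0.3, 0, 0, -0.02, 0],
)

```text
time: 6.93
position: [0.5803, 0.0008, 0.1697]
tool_rot: [0.998, 0.062, -0.003, -0.0]
ft_force: [-0.0, -0.5, 0.6]
grip_width: 0.029
grip_force: 0.0
```

servo_tool(
  rows=[1, 0, -0.01, -0.015, 0, 1, 0.006, -0.02, 0, 0, 1, 0.006, -0.02, 0, 0, 1, 0.006, -0.02, 0, 0, 1, 0, 0, 0, 0],
)

```text
time: 7.35
position: [0.5915, 0.0755, 0.1865]
tool_rot: [0.998, 0.063, 0.001, -0.0]
ft_force: [-0.0, -0.2, 0.7]
grip_width: 0.0054
grip_force: 0.0
```

servo_tool(
  rows=[1, 0, 0, 0, 0, 1, 0, 0, 0, 0, 1, 0, 0, 0, 0],
)

```text
time: 7.6
position: [0.5909, 0.0718, 0.1863]
tool_rot: [0.998, 0.062, -0.0, 0.0]
ft_force: [-0.0, 0.1, 1.1]
grip_width: 0.0002
grip_force: 0.0
```

Run:
```python
from h import *
delta([18,1.4,140])
p=robot.camera('top');r=robot.place_of(p,'cover_fin'); print([tester(a['at']).round(4) for a in r[:1]])
```

```text
t 7.6 tester [ 17.1   0.7 186.3] F [-0.02  0.07  1.13] yaw 7.07 wid 0.2 gf 0.0
tool shift mm [ 0.9 -0.7 46.3]
[array([-0.0006, -0.0655,  0.1518])]
```

servo_tool(
  rows=[1, 0.001, -0.001, 0.02, 0, 1, 0, 0, 0.02, 0, 1, 0, 0, 0.01, 0, 1, 0, 0, 0.005, 0, 1, 0, 0, 0, 0],
)

```text
time: 8.12
position: [0.5911, 0.0735, 0.1303]
tool_rot: [0.998, 0.062, -0.001, -0.0]
ft_force: [-0.4, -0.4, 0.1]
grip_width: 0.0007
grip_force: 0.0
```

servo_tool(
  rows=[1, 0, 0, 0, 0, 1, 0, 0, 0.002, 0, 1, 0, 0, 0.001, 0, 1, 0, 0, 0.001, 0, 1, 0, 0, 0, 0],
)

```text
time: 8.53
position: [0.592, 0.074, 0.1279]
tool_rot: [0.998, 0.062, 0.0, 0.0]
ft_force: [-0.1, -0.3, -0.3]
grip_width: 0.0005
grip_force: 0.0
```

Run:
```python
from h import *
delta([18,1.4,126])
```

```text
t 8.53 tester [ 18.5   2.7 127.9] F [-0.09 -0.28 -0.28] yaw 7.12 wid 0.5 gf 0.0
tool shift mm [-0.5  1.3  1.9]
```

servo_tool(
  rows=[1, 0, 0, 0.001, 0, 1, 0, 0, 0.001, 0, 1, 0, 0, 0.001, 0, 1, 0, 0, 0, 0, 1, 0, 0, 0, 0],
)

```text
time: 8.95
position: [0.5918, 0.0739, 0.1244]
tool_rot: [0.998, 0.062, -0.0, -0.0]
ft_force: [0.2, -0.7, 0.4]
grip_width: 0.0005
grip_force: 0.0
```

servo_tool(
  rows=[1, 0, 0, 0.001, 0, 1, 0, 0, 0.0008, 0, 1, 0, 0, 0, 0, 1, 0, 0, 0, 0],
)

```text
time: 9.28
position: [0.5918, 0.0739, 0.1227]
tool_rot: [0.998, 0.062, -0.0, -0.0]
ft_force: [0.4, 0.0, -0.6]
grip_width: 0.0004
grip_force: 0.0
```

servo_tool(
  rows=[1, 0, 0, 0.001, 0, 1, 0, 0, 0.0008, 0, 1, 0, 0, 0, 0, 1, 0, 0, 0, 0],
)

```text
time: 9.62
position: [0.5918, 0.0739, 0.1209]
tool_rot: [0.998, 0.062, -0.0, -0.0]
ft_force: [-1.1, 0.5, -0.2]
grip_width: 0.0008
grip_force: 0.0
```

servo_tool(
  rows=[1, 0, 0, 0.001, 0, 1, 0, 0, 0.0008, 0, 1, 0, 0, 0, 0, 1, 0, 0, 0, 0],
)

```text
time: 9.95
position: [0.5918, 0.0739, 0.1191]
tool_rot: [0.998, 0.062, -0.0, -0.0]
ft_force: [-0.0, -0.6, -0.5]
grip_width: 0.0004
grip_force: 0.0
```

servo_tool(
  rows=[1, 0, 0, 0.001, 0, 1, 0, 0, 0.0008, 0, 1, 0, 0, 0, 0, 1, 0, 0, 0, 0],
)

```text
time: 10.28
position: [0.5918, 0.0739, 0.1173]
tool_rot: [0.998, 0.062, -0.0, -0.0]
ft_force: [-0.6, 0.4, -0.0]
grip_width: 0.0002
grip_force: 0.0
```

servo_tool(
  rows=[1, 0, 0, 0.001, 0, 1, 0, 0, 0.0008, 0, 1, 0, 0, 0, 0, 1, 0, 0, 0, 0],
)

```text
time: 10.62
position: [0.5918, 0.0739, 0.1154]
tool_rot: [0.998, 0.062, -0.0, -0.0]
ft_force: [0.5, 0.3, -0.3]
grip_width: 0.0007
grip_force: 0.0
```

servo_tool(
  rows=[1, 0, 0, 0.001, 0, 1, 0, 0, 0.0008, 0, 1, 0, 0, 0, 0, 1, 0, 0, 0, 0],
)

```text
time: 10.95
position: [0.5918, 0.0739, 0.1137]
tool_rot: [0.998, 0.062, -0.0, -0.0]
ft_force: [-0.1, -0.7, 0.2]
grip_width: 0.0004
grip_force: 0.0
```

servo_tool(
  rows=[1, 0, 0, 0.001, 0, 1, 0, 0, 0.0008, 0, 1, 0, 0, 0, 0, 1, 0, 0, 0, 0],
)

```text
time: 11.28
position: [0.5918, 0.0739, 0.1119]
tool_rot: [0.998, 0.062, -0.0, -0.0]
ft_force: [0.7, 0.9, 0.2]
grip_width: 0.0003
grip_force: 0.0
```

servo_tool(
  rows=[1, 0, 0, 0.001, 0, 1, 0, 0, 0.0008, 0, 1, 0, 0, 0, 0, 1, 0, 0, 0, 0],
)

```text
time: 11.62
position: [0.5918, 0.0739, 0.11]
tool_rot: [0.998, 0.062, -0.0, -0.0]
ft_force: [-0.3, -0.6, 0.3]
grip_width: 0.0005
grip_force: 0.0
```

servo_tool(
  rows=[1, 0, 0, 0.001, 0, 1, 0, 0, 0.0008, 0, 1, 0, 0, 0, 0, 1, 0, 0, 0, 0],
)

```text
time: 11.95
position: [0.592, 0.0739, 0.1085]
tool_rot: [0.998, 0.062, 0.0, 0.0]
ft_force: [0.1, -0.3, 3.0]
grip_width: 0.0007
grip_force: 0.7
```

servo_tool(
  rows=[1, 0, 0, 0.0008, 0, 1, 0, 0, 0, 0, 1, 0, 0, 0, 0],
)

```text
time: 12.2
position: [0.5921, 0.074, 0.108]
tool_rot: [0.998, 0.062, 0.0, 0.0]
ft_force: [-1.2, -0.2, 4.1]
grip_width: 0.0005
grip_force: 2.0
```

servo_tool(
  rows=[1, 0, 0, 0.0006, 0, 1, 0, 0, 0, 0, 1, 0, 0, 0, 0],
)

```text
time: 12.45
position: [0.5921, 0.0739, 0.1076]
tool_rot: [0.998, 0.062, 0.0, 0.0]
ft_force: [-1.0, 0.5, 5.6]
grip_width: 0.0009
grip_force: 3.0
```

servo_tool(
  rows=[1, 0, 0, 0.0006, 0, 1, -0.002, 0, 0, 0, 1, -0.003, 0, 0, 0, 1, -0.003, 0, 0, 0, 1, 0, 0, 0, 0],
)

```text
time: 12.87
position: [0.5881, 0.0732, 0.1083]
tool_rot: [0.998, 0.062, 0.005, -0.0]
ft_force: [3.5, 2.2, 6.9]
grip_width: 0.0005
grip_force: 3.4
```

Run:
```python
from h import *
delta([0,1.4,108])
```

```text
t 12.87 tester [ 14.5   2.5 108.3] F [3.79 1.75 6.86] yaw 7.07 wid 0.5 gf 3.41892248718068
tool shift mm [-14.5   1.1   0.1]
```

servo_tool(
  rows=[1, -0.003, 0, 0, 0, 1, -0.003, 0, 0, 0, 1, -0.003, 0, 0, 0, 1, 0, 0, 0, 0],
)

```text
time: 13.2
position: [0.579, 0.0722, 0.1084]
tool_rot: [0.998, 0.062, 0.005, 0.0]
ft_force: [3.1, 2.1, 8.7]
grip_width: 0.0004
grip_force: 4.0
```

Run:
```python
from h import *
delta([0,1.4,108])
cv2.imwrite('pics/w2.png',win('top'))
```

```text
t 13.2 tester [  5.3   2.5 108.4] F [3.37 1.67 8.68] yaw 7.08 wid 0.4 gf 4.041665898403153
tool shift mm [-5.3  1.1  0.3]
```

View pics/w2.png

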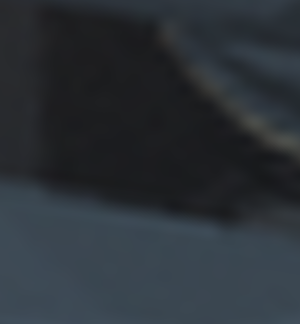

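The arm hides the window here. The force is 8.7 N at the top and the wheel is turning at about 3.5 N of drag. I'll continue the stroke.

servo_tool(
  rows=[1, -0.003, 0, 0, 0, 1, -0.003, 0, 0, 0, 1, -0.003, 0, 0, 0, 1, -0.003, 0, 0, 0, 1, -0.003, 0, 0.0001, 0],
)

```text
time: 13.67
position: [0.5648, 0.0703, 0.1083]
tool_rot: [0.998, 0.062, 0.006, -0.0]
ft_force: [4.6, 2.7, 6.8]
grip_width: 0.0006
grip_force: 3.7
```

Run:
```python
from h import *
delta([0,1.4,108])
```

```text
t 13.67 tester [ -8.9   2.5 108.3] F [4.84 2.09 6.85] yaw 7.07 wid 0.6 gf 3.6695430404506624
tool shift mm [8.9 1.1 0.4]
```

servo_tool(
  rows=[1, -0.003, 0, 0.0003, 0, 1, -0.003, 0, 0.0005, 0, 1, -0.003, 0, 0.0006, 0, 1, -0.003, 0, 0.0007, 0, 1, 0, 0, 0, 0],
)

```text
time: 14.08
position: [0.5506, 0.0687, 0.1056]
tool_rot: [0.998, 0.062, 0.003, 0.0]
ft_force: [2.3, 1.1, 6.5]
grip_width: 0.0004
grip_force: 3.4
```

Run:
```python
from h import *
delta([0,1.4,108])
```

```text
t 14.08 tester [-23.3   2.5 105.6] F [2.43 0.85 6.51] yaw 7.09 wid 0.4 gf 3.3669666247442365
tool shift mm [23.3  1.2 -2.3]
```

servo_tool(
  rows=[1, 0, 0, -0.004, 0, 1, 0, 0, -0.02, 0, 1, 0, 0, -0.03, 0, 1, 0, 0.01, -0.03, 0, 1, -0.015, 0.03, 0, 0],
)

```text
time: 14.5
position: [0.5438, 0.0286, 0.1933]
tool_rot: [0.998, 0.064, 0.007, 0.001]
ft_force: [1.4, -1.6, 0.4]
grip_width: 0.0005
grip_force: 0.0
```

servo_tool(
  rows=[1, -0.015, 0.035, 0, 0, 1, -0.015, 0.035, 0, 0, 1, -0.015, 0.035, 0, 0, 1, -0.015, 0.03, 0, 0, 1, 0, 0, 0, 0],
)

```text
time: 14.92
position: [0.4938, -0.1195, 0.1878]
tool_rot: [0.998, 0.059, -0.001, 0.001]
ft_force: [-1.0, 0.1, 0.3]
grip_width: 0.0004
grip_force: 0.0
```

Run:
```python
from h import *
delta([0,1.4,108])
cv2.imwrite('pics/w3.png',win('top'))
```

```text
t 14.92 tester [-102.5 -177.3  187.8] F [-0.98  0.22  0.27] yaw 6.8 wid 0.4 gf 0.0
tool shift mm [ 102.  -179.2   79.3]
```

View pics/w3.png

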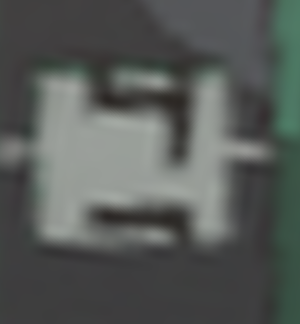

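Strokes are a bar at row 95 with a right spine down to 160, and the top of another digit at 215. That is the 4 with its crossbar high, and the 3 leaving below. Allowing for parallax, the 4 needs about 0.30 rad more, or 14.5 mm of tyre. I'll do a second, shorter stroke over the flat top.

servo_tool(
  rows=[1, 0.02, -0.033, 0, 0.2, 1, 0.02, -0.033, 0, 0, 1, 0.02, -0.033, 0, 0, 1, 0.02, -0.033, 0, 0, 1, 0.02, -0.033, 0, 0],
)

```text
time: 15.38
position: [0.5746, 0.0645, 0.1877]
tool_rot: [0.998, 0.061, -0.001, -0.0]
ft_force: [1.0, -1.0, 0.1]
grip_width: 0.0004
grip_force: 0.0
```

servo_tool(
  rows=[1, 0.01, -0.013, 0.02, 0, 1, 0, 0, 0.02, 0, 1, 0, 0, 0.02, 0, 1, 0, 0, 0, 0, 1, 0, 0, 0, 0],
)

```text
time: 15.8
position: [0.5816, 0.0769, 0.1269]
tool_rot: [0.998, 0.061, -0.002, -0.0]
ft_force: [-0.1, 0.2, 0.5]
grip_width: 0.0005
grip_force: 0.0
```

Run:
```python
from h import *
delta([9,1.4,111])
```

```text
t 15.8 tester [  8.5   6.9 126.9] F [-0.09  0.2   0.52] yaw 7.0 wid 0.5 gf 0.0
tool shift mm [ 0.5  5.5 15.9]
```

servo_tool(
  rows=[1, 0, 0.005, 0.005, 0, 1, 0, 0, 0.005, 0, 1, 0, 0, 0.004, 0, 1, 0, 0, 0, 0, 1, 0, 0, 0, 0],
)

```text
time: 16.22
position: [0.5837, 0.0703, 0.1143]
tool_rot: [0.998, 0.06, 0.0, -0.0]
ft_force: [0.2, 0.8, -0.3]
grip_width: 0.0006
grip_force: 0.0
```

Run:
```python
from h import *
delta([9,1.4,109])
```

```text
t 16.22 tester [9.800e+00 1.000e-01 1.143e+02] F [ 0.26  0.76 -0.26] yaw 6.87 wid 0.6 gf 0.0
tool shift mm [-0.8 -1.3  5.3]
```

servo_tool(
  rows=[1, 0, 0, 0.003, 0, 1, 0, 0, 0.002, 0, 1, 0, 0, 0.001, 0, 1, 0, 0, 0.0005, 0, 1, 0, 0, 0, 0],
)

```text
time: 16.63
position: [0.5841, 0.0705, 0.1086]
tool_rot: [0.998, 0.06, 0.001, 0.0]
ft_force: [-0.8, -0.2, 5.2]
grip_width: 0.0001
grip_force: 3.1
```

servo_tool(
  rows=[1, 0, 0, 0.0005, 0, 1, 0, 0, 0.0005, 0, 1, -0.003, 0, 0, 0, 1, -0.003, 0, 0, 0, 1, -0.003, 0, 0, 0],
)

```text
time: 17.05
position: [0.5792, 0.0695, 0.1088]
tool_rot: [0.998, 0.06, 0.005, 0.0]
ft_force: [4.0, 1.1, 4.8]
grip_width: 0.0005
grip_force: 2.7
```

servo_tool(
  rows=[1, -0.003, 0, 0, 0, 1, -0.003, 0, 0, 0, 1, -0.002, 0, 0, 0, 1, 0, 0, 0, 0],
)

```text
time: 17.38
position: [0.5708, 0.0684, 0.1087]
tool_rot: [0.998, 0.06, 0.005, 0.0]
ft_force: [3.6, -0.1, 5.5]
grip_width: 0.0003
grip_force: 2.8
```

Run:
```python
from h import *
delta([-5,1.4,109])
```

```text
t 17.38 tester [ -3.3  -0.2 108.7] F [ 3.52 -0.58  5.47] yaw 6.89 wid 0.3 gf 2.771398520562798
tool shift mm [-1.7 -1.6 -0.3]
```

servo_tool(
  rows=[1, -0.002, 0, 0.0005, 0, 1, 0, 0, 0, 0, 1, 0, 0, -0.004, 0, 1, 0, 0, -0.02, 0, 1, 0, 0, -0.03, 0],
)

```text
time: 17.8
position: [0.5618, 0.0684, 0.158]
tool_rot: [0.998, 0.06, -0.004, -0.001]
ft_force: [0.4, -0.6, -1.0]
grip_width: 0.0002
grip_force: 0.0
```

servo_tool(
  rows=[1, -0.015, 0.03, -0.025, 0, 1, -0.015, 0.035, 0, 0, 1, -0.02, 0.035, 0, 0, 1, -0.02, 0.035, 0, 0, 1, -0.02, 0.035, 0, 0],
)

```text
time: 18.22
position: [0.4945, -0.1121, 0.1851]
tool_rot: [0.998, 0.061, -0.0, -0.0]
ft_force: [0.0, -0.1, -0.6]
grip_width: 0.0004
grip_force: 0.0
```

Run:
```python
from h import *
delta([0,-68.6,137])
cv2.imwrite('pics/w4.png',win('top'))
```

```text
t 18.22 tester [-101.  -170.1  185.1] F [ 0.02 -0.06 -0.61] yaw 6.97 wid 0.4 gf 0.0
tool shift mm [ 101.  -101.5   48.1]
```

View pics/w4.png

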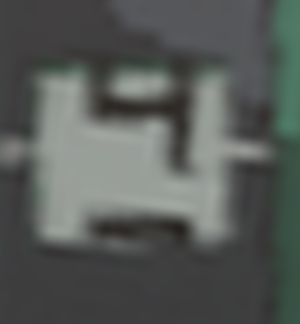

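The crossbar is now at row 105, so the wheel mostly slipped because the normal force was only about 5 N. About 0.25 rad is left, or 12 mm. I'll repeat with about 10 N held during the drag.

servo_tool(
  rows=[1, 0.022, -0.033, 0, 0.1, 1, 0.022, -0.033, 0, 0, 1, 0.022, -0.033, 0, 0, 1, 0.022, -0.033, 0, 0, 1, 0.022, -0.033, 0, 0],
)

```text
time: 18.68
position: [0.5854, 0.0675, 0.1848]
tool_rot: [0.998, 0.059, -0.001, -0.0]
ft_force: [0.3, -0.2, 0.6]
grip_width: 0.0003
grip_force: 0.0
```

servo_tool(
  rows=[1, 0, -0.005, 0.02, 0, 1, 0, 0, 0.02, 0, 1, 0, 0, 0.02, 0, 1, 0, 0, 0.008, 0, 1, 0, 0, 0, 0],
)

```text
time: 19.1
position: [0.5827, 0.0711, 0.1147]
tool_rot: [0.998, 0.06, -0.003, -0.0]
ft_force: [-0.2, 0.3, 0.3]
grip_width: 0.0004
grip_force: 0.0
```

Run:
```python
from h import *
delta([9,1.4,109])
```

```text
t 19.1 tester [  8.9   1.  114.7] F [-0.15  0.3   0.28] yaw 6.83 wid 0.4 gf 0.0
tool shift mm [ 0.1 -0.4  5.7]
```

servo_tool(
  rows=[1, 0, 0, 0.003, 0, 1, 0, 0, 0.003, 0, 1, 0, 0, 0.0015, 0, 1, 0, 0, 0, 0, 1, 0, 0, 0, 0],
)

```text
time: 19.52
position: [0.5854, 0.0705, 0.1102]
tool_rot: [0.998, 0.059, 0.001, 0.0]
ft_force: [-0.2, 0.5, 0.3]
grip_width: 0.0004
grip_force: 0.0
```

servo_tool(
  rows=[1, 0, 0, 0.001, 0, 1, 0, 0, 0.001, 0, 1, 0, 0, 0.0005, 0, 1, 0, 0, 0, 0, 1, 0, 0, 0, 0],
)

```text
time: 19.93
position: [0.5857, 0.0706, 0.1084]
tool_rot: [0.998, 0.059, 0.001, 0.0]
ft_force: [-0.5, -0.4, 6.5]
grip_width: 0.0006
grip_force: 3.4
```

servo_tool(
  rows=[1, 0, 0, 0.0005, 0, 1, 0, 0, 0.0005, 0, 1, 0, 0, 0, 0, 1, 0, 0, 0, 0],
)

```text
time: 20.27
position: [0.5857, 0.0706, 0.108]
tool_rot: [0.998, 0.06, 0.001, 0.0]
ft_force: [-1.6, 0.1, 10.3]
grip_width: 0.0004
grip_force: 4.9
```

servo_tool(
  rows=[1, -0.002, 0, 0.0003, 0, 1, -0.002, 0, 0.0003, 0, 1, -0.002, 0, 0.0002, 0, 1, 0, 0, 0, 0],
)

```text
time: 20.6
position: [0.5841, 0.0702, 0.1083]
tool_rot: [0.998, 0.059, 0.006, 0.0]
ft_force: [3.4, 1.7, 9.0]
grip_width: 0.0006
grip_force: 4.4
```

Run:
```python
from h import *
delta([-3,1.4,109])
```

```text
t 20.6 tester [ 1.020e+01 -1.000e-01  1.083e+02] F [3.63 1.25 9.02] yaw 6.77 wid 0.6 gf 4.39350564731285
tool shift mm [-13.1  -1.4  -0.9]
```

servo_tool(
  rows=[1, -0.003, 0, 0.0003, 0, 1, -0.003, 0, 0, 0, 1, -0.003, 0, 0, 0, 1, 0, 0, 0, 0],
)

```text
time: 20.93
position: [0.5749, 0.0691, 0.1081]
tool_rot: [0.998, 0.059, 0.006, 0.0]
ft_force: [2.5, 1.6, 10.5]
grip_width: 0.0004
grip_force: 5.0
```

Run:
```python
from h import *
delta([-1,1.4,109])
```

```text
t 20.93 tester [ 9.000e-01 -1.000e-01  1.081e+02] F [ 2.69  1.29 10.54] yaw 6.78 wid 0.4 gf 5.013590692542493
tool shift mm [-1.9 -1.4 -1. ]
```

servo_tool(
  rows=[1, -0.0015, 0, 0, 0, 1, 0, 0, 0, 0, 1, 0, 0, -0.004, 0, 1, 0, 0, -0.02, 0, 1, 0, 0, -0.03, 0],
)

```text
time: 21.35
position: [0.5659, 0.0688, 0.157]
tool_rot: [0.998, 0.059, -0.004, -0.0]
ft_force: [-0.3, -0.0, -0.1]
grip_width: 0.0004
grip_force: 0.0
```

servo_tool(
  rows=[1, -0.015, 0.03, -0.025, 0, 1, -0.02, 0.035, 0, 0, 1, -0.02, 0.035, 0, 0, 1, -0.02, 0.035, 0, 0, 1, -0.02, 0.035, 0, 0],
)

```text
time: 21.77
position: [0.4932, -0.1123, 0.1841]
tool_rot: [0.998, 0.06, -0.0, 0.0]
ft_force: [0.6, 0.1, -0.1]
grip_width: 0.0004
grip_force: 0.0
```

Run:
```python
from h import *
delta([0,-68.6,137])
cv2.imwrite('pics/w5.png',win('top'))
```

```text
t 21.77 tester [-102.3 -170.1  184.1] F [ 0.57  0.05 -0.11] yaw 6.87 wid 0.4 gf 0.0
tool shift mm [ 102.  -101.7   47.1]
```

View pics/w5.png

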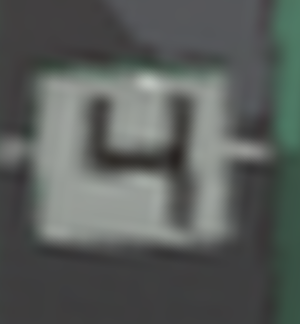

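The 4 now spans rows 97–228 with its middle at 162. The marks are at 150, and I expect about 166 with parallax, so it is centred within about 2 mm. Now I'll fetch the cover.

servo_tool(
  rows=[0.2, 0.025, -0.025, 0, 0.1, 0.2, 0.025, -0.025, 0, 0, 0.2, 0.025, -0.025, 0, 0, 0.2, 0.025, -0.025, 0, 0, 0.2, 0.001, -0.001, 0, 0],
)

```text
time: 22.23
position: [0.5865, 0.0051, 0.184]
tool_rot: [0.998, 0.06, 0.002, -0.001]
ft_force: [-0.3, 0.3, 0.0]
grip_width: 0.0262
grip_force: 0.0
```

servo_tool(
  rows=[0.2, 0, 0, 0, 0, 0.2, 0, 0, 0.01, 0, 0.2, 0, 0, 0.01, 0, 0.2, 0, 0, 0, 0, 0.2, 0, 0, 0, 0],
)

```text
time: 22.65
position: [0.5813, 0.0001, 0.1625]
tool_rot: [0.998, 0.058, -0.002, -0.0]
ft_force: [0.7, -0.4, -0.0]
grip_width: 0.0348
grip_force: 0.0
```

Run:
```python
from h import *
delta([0,-68.6,137])
```

```text
t 22.65 tester [ -1.2 -69.2 162.5] F [ 0.64 -0.51 -0.  ] yaw 6.62 wid 34.8 gf 0.0
tool shift mm [ 1.3 -0.6 25.5]
```

servo_tool(
  rows=[0.2, 0, 0, 0.008, -0.3, 0.2, 0, 0, 0.008, 0, 0.2, 0, 0, 0.008, 0, 0.2, 0, 0, 0, 0, 0.2, 0, 0, 0, 0],
)

```text
time: 23.07
position: [0.5824, 0.001, 0.139]
tool_rot: [0.998, 0.061, -0.001, -0.0]
ft_force: [0.5, 0.6, -0.2]
grip_width: 0.0351
grip_force: 0.0
```

servo_tool(
  rows=[1, 0, 0, 0, 0, 1, 0, 0, 0, 0, 1, 0, 0, 0, 0, 1, 0, 0, 0, 0, 1, 0, 0, 0, 0],
)

```text
time: 23.48
position: [0.5831, 0.0011, 0.1402]
tool_rot: [0.998, 0.061, 0.0, -0.0]
ft_force: [0.5, 0.9, 1.5]
grip_width: 0.0097
grip_force: 15.0
```

servo_tool(
  rows=[1, 0, 0, 0, 0, 1, 0, 0, 0, 0],
)

```text
time: 23.65
position: [0.5831, 0.0011, 0.1401]
tool_rot: [0.998, 0.061, 0.0, -0.0]
ft_force: [0.8, 1.9, 1.2]
grip_width: 0.0096
grip_force: 15.0
```

Run:
```python
from h import *
delta([0,1.4,137])
```

```text
t 23.65 tester [  0.8 -68.5 140.1] F [1.04 1.78 1.2 ] yaw 7.01 wid 9.6 gf 15.000111311674118
tool shift mm [ -0.8 -69.9   3.2]
```

Gripped at y = -68.5. Sliding the cover back to +y.

servo_tool(
  rows=[1, 0, -0.008, 0, 0, 1, 0, -0.01, 0, 0, 1, 0, -0.01, 0, 0, 1, 0, -0.01, 0, 0, 1, 0, -0.01, 0, 0],
)

```text
time: 24.07
position: [0.5772, 0.0497, 0.1401]
tool_rot: [0.998, 0.061, 0.0, 0.0]
ft_force: [-0.6, -2.7, 2.4]
grip_width: 0.0096
grip_force: 15.0
```

servo_tool(
  rows=[1, 0, -0.01, 0, 0, 1, 0, -0.007, 0, 0, 1, 0, -0.003, 0, 0, 1, 0, -0.002, 0, 0, 1, 0, 0, 0, 0],
)

```text
time: 24.48
position: [0.5746, 0.0707, 0.1401]
tool_rot: [0.998, 0.061, 0.0, 0.0]
ft_force: [-0.1, -2.2, 4.4]
grip_width: 0.0101
grip_force: 15.0
```

servo_tool(
  rows=[1, 0, -0.001, 0, 0, 1, 0, -0.001, 0, 0, 1, 0, -0.001, 0, 0, 1, 0, 0, 0, 0],
)

```text
time: 24.82
position: [0.5746, 0.0708, 0.1401]
tool_rot: [0.998, 0.061, 0.0, 0.002]
ft_force: [0.6, -9.7, 5.0]
grip_width: 0.01
grip_force: 15.0
```

Run:
```python
from h import *
delta([0,1.4,137])
```

```text
t 24.82 tester [  0.8   1.7 140.1] F [-0.54 -9.68  5.01] yaw 7.05 wid 10.0 gf 15.008076131343842
tool shift mm [-0.8  0.3  3.1]
```

At the closed stop: 70.2 mm of travel and 9.7 N. Release and withdraw.

servo_tool(
  rows=[1, 0, 0.003, 0, 0, 0.2, 0, 0, 0, 0, 0.2, 0, 0, 0, 0, 0.2, 0, 0, 0, 0, 0.2, 0, 0, 0, 0],
)

```text
time: 25.23
position: [0.5737, 0.0709, 0.1392]
tool_rot: [0.998, 0.061, -0.001, -0.0]
ft_force: [-0.6, -0.2, -0.9]
grip_width: 0.0286
grip_force: 0.0
```

servo_tool(
  rows=[0.2, 0, 0, -0.015, 0, 0.2, 0, 0, -0.02, 0, 0.2, 0, 0, -0.03, 0, 0.2, -0.02, 0.03, -0.01, 0, 0.2, -0.02, 0.035, 0, 0],
)

```text
time: 25.65
position: [0.5448, 0.0022, 0.2177]
tool_rot: [0.998, 0.064, 0.004, 0.001]
ft_force: [0.2, -1.3, 0.6]
grip_width: 0.0349
grip_force: 0.0
```

servo_tool(
  rows=[0.2, -0.02, 0.035, 0, 0, 0.2, -0.02, 0.035, 0, 0, 0.2, -0.02, 0.035, 0, 0, 0.2, 0, 0, 0, 0, 0.2, 0, 0, 0, 0],
)

```text
time: 26.07
position: [0.4952, -0.1121, 0.2147]
tool_rot: [0.998, 0.059, -0.0, -0.0]
ft_force: [-0.2, 0.4, 0.9]
grip_width: 0.0349
grip_force: 0.0
```

Run:
```python
from h import *
st()
p=robot.camera('top'); print([tester(a['at']).round(4) for a in robot.place_of(p,'cover_fin')[:1]])
cv2.imwrite('pics/w6.png',np.hstack([win('top'),cv2.resize(p['pixels'][140:270,190:330,::-1],(349,324))]))
```

```text
t 26.07 tester [-100.3 -170.2  214.7] F [-0.13  0.4   0.86] yaw 6.74 wid 34.9 gf 0.0
[array([0.0003, 0.0045, 0.1514])]
```

View pics/w6.png

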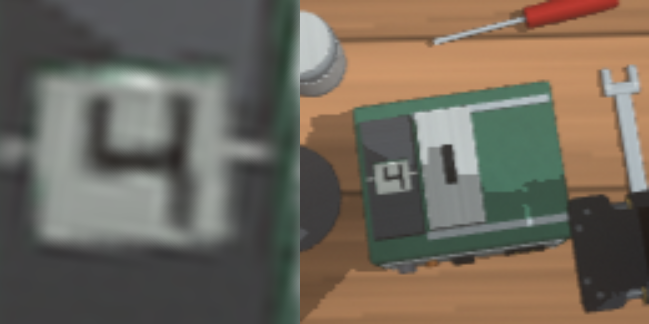

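The 4 is still centred between the marks (rows 97–228), the cover is over the wheel, and the arm is clear of everything. Handing in.

```bash
python3 -c "
from rig import robot
print(robot.hand_in())"
```

```text
the job is handed in; nothing more can be done
None
```

The job is handed in, with no verdict returned: the last picture shows 4 centred in the window and the cover closed over the wheel; my wheel presses read at most about 10.5 N, and the tools, tin and disc were not touched.

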